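# Click the removable handle back onto the pan

## Task

The pan has been washed with its handle off: pick the handle up from the bamboo tray and fit it back on. Squeeze the spring button on the side of its steel tang flush so that the socket on the pan can pass over it, then slide the handle fully home until the button springs out through the hole in the socket's side, and let go. Leave the pan standing where it is and do not disturb the mug, pepper mill or salt shaker.

Things in the scene. Friction and masses are not known exactly. Their poses are not given: they have to be found in the camera images.
- pan: Dark steel frying pan, 208 mm across the rim, 55 mm high, 2.6 kg, standing loose on the worktop. Origin: centre of its underside, z up. Its socket stands out on the -x side.
- socket: Square steel socket on the pan's side, one piece with it: bore 22 x 22 mm, 58 mm deep, walls 3 mm, outside 28 x 28 mm, plain mouth. Origin: centre of the mouth, 62 mm above the worktop, 160 mm from the pan's centre. x axis: into the bore, sloping down 30 degrees towards the pan; y level; z up, square to the bore.
- socket_hole (a point): Centre of the round button hole, 15 mm in diameter, in the socket's +y wall (outer face), 32 mm from the mouth along the bore; axes as socket.
- handle: Removable handle, 174 mm long, 0.15 kg, lying flat on the tray's floor: black grip 116 mm long, 30 wide (y), 26 high (z), and at its +x end a steel tang. Origin: underside of the grip's middle; x along the handle to the tang's tip, z up; centre line at z = 13 mm, shoulder of the grip at x = 58 mm. Fitted, its axes are parallel to the socket's and the shoulder meets the mouth.
- tang_tip (a point): Centre of the tip of the tang, on the handle's centre line (handle x = 116 mm). The tang is square, 20 x 20 mm, 58 mm long from shoulder to tip, its last 10 mm tapered to 14 mm. Fully home the tip is 58 mm inside the mouth. Axes as handle.
- button_face (a point): Outer face of the round steel spring button, 12 mm in diameter, on the tang's +y side, centre 26 mm from the tip; it stands 6 mm proud. Unpressed it stops the tang 20 mm deep in the mouth. Pads gripping the tang across y and covering only the button's rear part (towards the grip) hold it flush while its front enters; the socket then keeps it down.
- button (a joint): Travel of the spring button in m: 0 = standing out 6 mm, 0.006 = flush with the tang. The spring pushes with 2.4 N when out and 6 N when flush. Inside the socket, under its wall, it reads 0.004 to 0.005; popped out through the hole it reads 0 again.
- tray: Bamboo tray, 186 x 286 mm, floor 7 mm thick, rim 22 mm high, on which the handle lies. Origin: centre of its underside; its long side is y.
- mug: White mug, 91 mm high; bystander. Origin: centre of its underside.
- pepper_mill: Wooden pepper mill, 58 mm in diameter, 170 mm high; bystander. Origin: centre of its underside.
- salt_shaker: Glass salt shaker, 44 mm in diameter, 90 mm high; bystander. Origin: centre of its underside.
There are look-alikes about, which are no part of the job. There is more than one size of the handle; the one meant has the size given above.

How it is judged:
By the outcome, as a careful person would: the job done as asked, in the order asked, and still so for the second after the job is handed in, with the robot touching nothing.
It also fails if it takes over 48 s, if anything falls off the work surface, if the arm or the gripper's body presses on something with over 40 N, if the wrist force passes 120 N, or if a joint passes its speed limit or range.

## Robot

A 6-joint arm with a two-finger parallel gripper is mounted at the origin on a cart in front of the work surface, level with it; the furniture and walls round the work are solid. World frame = base frame: x ahead of the robot, y to its left, z up, the work surface at z = 0. Lengths are in m, angles in rad, forces in N, time in s.
With the tool pointing down it reaches from about 0.3 to 0.875 m from the base axis. Payload 4.2 kg.
Tool frame: the origin (TCP) lies midway between the tips of the shut fingers; the grasp point (between the pads) lies 19 mm behind it (r.tcp_to_grasp is the distance from the TCP to the grasp point, in m); z points along the fingers, y is the line along which they close (so a half turn about z gives the same grasp; the last joint's range is limited). The gripper opens to 85 mm and grips with 20 to 120 N. Pads are 22 mm wide; open, the fingers measure 114 mm over their backs; the gripper's body (76 mm by 85 mm) begins 54 mm behind the grasp point. The pads swing forward as they close: fully open they stand 13 mm farther back than shut.
Start: joints at [1.214, 0.32, 1.565, -0, 1.257, -0.02], TCP at [0.19, 0.543, 0.231] pointing down, gripper open.
Joint ranges: [-3.11, 3.11], [-0.84, 2.01], [0.21, 2.61], [-1.34, 4.49], [0.05, 2.63], [-2.56, 2.56]. Speed limits (rad/s): [2.57, 2.57, 3.14, 3.14, 3.14, 3.14].

## Interface

Orientations are given as a 3x3 rotation matrix whose columns are the frame's x, y, z axes.
In Python, from workcell import readout, viewer, r gives the robot as it stands.
- The arm moves only by the tool drive_tool, never from a script. Its argument "moves" is a list that holds one entry, the list of rows, each a list of 4 numbers: the shift along the tool's x, y, z in mm, then the turn about the tool's z in rad. A call has 1 to 20 rows; each row is the pose to reach, as a shift and turn from the pose commanded when the call began, along the tool's axes at that moment; what a row does not reach only later rows make up. A row lasts 1/8 s, in which the tool goes at most 62.5 mm and 10.7 degrees, less where a joint would pass 70% of its speed; a pose out of reach is approached as far as the arm can. A call with a gripper value outside its range is refused whole. "hand" is the opening, from 0 (shut) to 1 (fully open), set as the call begins (left out, the last holds). The fingers move at their own pace and stop on an object; "grip_force" is the grip in N (left out, the last holds). Time passes only in rows, so rows that repeat a pose let the fingers close. It gives the time, the measured TCP pose, the force, the opening and the grip force at its end, in the units of the state.
- readout.get_state(): the state, without advancing time (a new reading comes with each control period).
- viewer.get_image(name): name is "scene" or "top"; returns a dict with "frame" (420x560x3 uint8, blue, green, red), "vertical_fov" (degrees; the focal length in pixels is half the picture's height over the tangent of half this angle, whatever the lens; pixels are square), "cx", "cy" (the principal point, pixels), "cam_to_world" (4x4, takes a point from camera to world coordinates). Camera axes: x right, y down, z forward; pixel columns grow to the right and rows downward; lengths in m; the calibration is good to about 2 mm. A picture is of the moment at which its call begins. There is no depth.
- r.sign_off(): hands the job in; it is judged then, once.
Trained networks look in a picture, given as the dict that the camera call returned (one of the last four; its "shot" number tells which), for a name from the list of things; names that differ only in an ending like _2 or _b are one class to them, and where a whole thing is asked for, a point or a joint stands for the part that bears it (a point fixed in the world has none). Each returns a list of dicts, best first, with "conf" (0 to 1); they miss things now and then, are a little off and sometimes report something else, mostly with a low value. They report only what shows in the picture. A call takes as long as a camera call. They do not tell look-alikes from the thing itself.
- viewer.trace(picture, label): "mask" (420x560 bool, what is visible of it) and "uv" ([column, row] in pixels, amid what is visible of it).
The state is a dict: "clock": time; "joints": joint angles; "dq": joint speeds; "effort": joint torques, N m; "eef_pos": TCP position; "tcp_rot": TCP orientation; "contact_force": force on the tool from outside, world axes, zero at the start; "torque": the same for the moment, N m; "gripper_width": finger opening in m; "grasp_force": force on a finger pad.
Only numpy, scipy, OpenCV 4.12 (cv2) and the standard library are available. Lean on these libraries where they do the work, as an engineer would, in place of code of your own. Each camera call takes 0.05 s, during which the arm holds its last target. There are 200 camera calls.

## Working session

There is one attempt and no reset: what is moved stays moved. The work goes in short steps, Python scripts to look and compute and a tool call to move; the robot and the scene stay as the last step left them, time stands still between calls to the robot, and variables do not carry over. Pictures are saved under pics/ and viewed, at most 10 in all, crops included, and the job is handed in when it is done.

Besides the shell and the picture viewer there is one more tool, called after "Emit:" by a JSON object that holds its "fn" and its "kwargs", one argument or row to a line. drive_tool: Moves the arm, as the interface text tells. Its arguments: {"type":"object","properties":{"moves":{"type":"array","items":{"type":"array","items":{"type":"array","items":{"type":"number"}}}},"hand":{"type":"number"},"grip_force":{"type":"number"}},"required":["moves"]}

```bash
mkdir -p pics; ls; cat > h.py <<'E'
import numpy as np, cv2
from workcell import readout, viewer, r
def cam(im):
    f=210/np.tan(np.radians(im["vertical_fov"])/2); return f,im["cx"],im["cy"],np.array(im["cam_to_world"])
def proj(im,P):
    f,cx,cy,T=cam(im); P=np.atleast_2d(P); c=(P-T[:3,3])@T[:3,:3]
    return np.c_[f*c[:,0]/c[:,2]+cx, f*c[:,1]/c[:,2]+cy]
def onz(im,uv,z):
    f,cx,cy,T=cam(im); uv=np.atleast_2d(uv).astype(float)
    d=np.c_[(uv[:,0]-cx)/f,(uv[:,1]-cy)/f,np.ones(len(uv))]@T[:3,:3].T
    o=T[:3,3]; return o+d*((z-o[2])/d[:,2])[:,None]
E
python3 - <<'E'
from h import *
ims=[viewer.get_image(n) for n in("scene","top")]
cv2.imwrite("pics/a.png",ims[0]["frame"]);cv2.imwrite("pics/b.png",ims[1]["frame"])
for im in ims:
    print(im["vertical_fov"],im["cx"],im["cy"],np.round(im["cam_to_world"],3).tolist())
    for n in["pan","socket","socket_hole","handle","tang_tip","button_face","tray","mug","pepper_mill","salt_shaker"]:
        print(n,[(round(float(d["conf"]),2),np.round(d["uv"]).tolist(),int(d["mask"].sum())) for d in viewer.trace(im,n)])
print(readout.get_state(), r.tcp_to_grasp)
E
```

```text
pics
51.81718808503831 277.8184661550051 208.96384694776046 [[0.794, -0.277, 0.541, -0.017], [-0.608, -0.341, 0.717, -0.741], [-0.014, -0.898, -0.44, 0.552], [0.0, 0.0, 0.0, 1.0]]
pan [(0.67, [232.0, 203.0], 2723)]
socket [(0.59, [253.0, 216.0], 206)]
socket_hole [(0.73, [254.0, 218.0], 204), (0.46, [321.0, 277.0], 1019)]
handle [(0.76, [202.0, 262.0], 320), (0.63, [324.0, 275.0], 1051)]
tang_tip [(0.87, [200.0, 260.0], 343), (0.69, [321.0, 276.0], 1081)]
button_face []
tray [(0.89, [318.0, 284.0], 5134)]
mug [(0.6, [305.0, 182.0], 1010)]
pepper_mill [(0.64, [337.0, 189.0], 894), (0.48, [305.0, 181.0], 1011)]
salt_shaker [(0.63, [356.0, 208.0], 286)]
46.87500959270637 279.0704137509303 200.98577595171255 [[0.028, -0.986, 0.165, 0.396], [-1.0, -0.028, -0.002, -0.011], [0.007, -0.165, -0.986, 1.13], [0.0, 0.0, 0.0, 1.0]]
pan [(0.85, [178.0, 216.0], 7044)]
socket [(0.61, [230.0, 222.0], 385)]
socket_hole [(0.9, [236.0, 220.0], 362)]
handle [(0.94, [358.0, 229.0], 972), (0.7, [249.0, 301.0], 391), (0.39, [357.0, 222.0], 9295)]
tang_tip [(0.81, [250.0, 300.0], 443), (0.74, [353.0, 231.0],
[... 307 characters left out ...]
7199e-02]), 'dq': array([ 1.13523326e-03, -3.29488249e-05,  3.93261989e-04,  1.18203029e-03,
       -9.53060920e-04, -2.10021085e-03]), 'effort': array([-6.12116746e-04, -4.15424252e+01, -2.34424335e+01,  1.12295511e-04,
        1.77523327e-05,  1.27821781e-05]), 'eef_pos': array([0.19000947, 0.54270969, 0.23132237]), 'tcp_rot': array([[-9.43819712e-01,  3.30460817e-01,  1.97039004e-05],
       [ 3.30460817e-01,  9.43819711e-01,  3.81032399e-05],
       [-6.00530179e-06,  4.24739559e-05, -9.99999999e-01]]), 'contact_force': array([-0.59918952, -0.17135329, -0.04799929]), 'torque': array([-0.06871003, -0.03612548,  0.01002464]), 'grasp_force': 0.0, 'gripper_width': 0.08571428893194187} 0.0187
```

View pics/a.png

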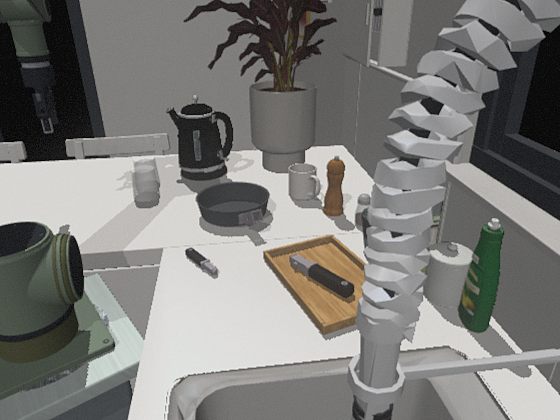

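View pics/b.png

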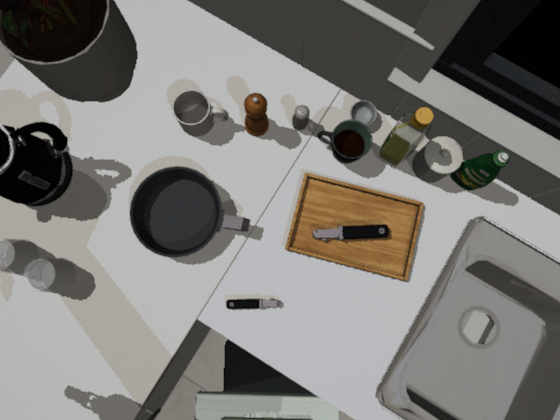

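The handle candidates are the one on the tray at top (357,230), scene (322,275), and a smaller one on the worktop at top (250,302), scene (202,262). The description points to the tray one. I'll check it in a close crop, together with the socket, and measure both.

```bash
cat > m.py <<'E'
from h import *
im=viewer.get_image("top"); sc=viewer.get_image("scene")
np.savez("cams.npz",**{f"{n}_{k}":i[k] for n,i in(("t",im),("s",sc)) for k in("frame","vertical_fov","cx","cy","cam_to_world")})
a=cv2.resize(im["frame"][205:260,300:400],None,fx=8,fy=8,interpolation=cv2.INTER_CUBIC)[:, :800]
b=cv2.resize(im["frame"][160:265,120:270],None,fx=5,fy=5,interpolation=cv2.INTER_CUBIC)
cv2.imwrite("pics/c.png",a); cv2.imwrite("pics/d.png",b)
for d in viewer.trace(im,"handle"):
    m=d["mask"].astype(np.uint8); (c,wh,an)=cv2.minAreaRect(np.argwhere(m)[:,::-1].astype(np.float32))
    bx=cv2.boxPoints((c,wh,an)); W=onz(im,bx,.027)
    print(d["conf"],np.round(bx,1).tolist(),np.linalg.norm(W[1]-W[0]),np.linalg.norm(W[2]-W[1]),W.mean(0))
d=viewer.trace(im,"tray")[0]; c=cv2.minAreaRect(np.argwhere(d["mask"])[:,::-1].astype(np.float32)); print("tray",np.round(onz(im,cv2.boxPoints(c),.022),3).tolist())
d=viewer.trace(im,"pan")[0]; print("pan",cv2.fitEllipse(max(cv2.findContours(d["mask"].astype(np.uint8),0,1)[0],key=len)))
for z in(.0,.055):print(onz(im,[[176,212],[131,212],[221,212],[200,322]],z).round(3).tolist())
E
python3 m.py
```

```text
0.91 [[226.8000030517578, 299.0], [278.79998779296875, 297.1000061035156], [279.20001220703125, 306.3999938964844], [227.10000610351562, 308.20001220703125]] 0.11625191237090604 0.020125517662202472 [0.34961238 0.03849263 0.027     ]
0.59 [[312.70001220703125, 225.8000030517578], [387.8999938964844, 223.60000610351562], [388.29998779296875, 237.60000610351562], [313.1000061035156, 239.8000030517578]] 0.17271984214428954 0.03219405243224019 [ 0.51455562 -0.17862664  0.027     ]
tray [[0.47, -0.03, 0.022], [0.654, -0.071, 0.022], [0.59, -0.354, 0.022], [0.409, -0.306, 0.022]]
pan ((181.58021545410156, 211.96932983398438), (87.1335678100586, 111.75545501708984), 98.03680419921875)
[[0.552, 0.228, 0.0], [0.549, 0.334, 0.0], [0.555, 0.123, 0.0], [0.302, 0.158, 0.0]]
[[0.545, 0.217, 0.055], [0.542, 0.317, 0.055], [0.548, 0.116, 0.055], [0.307, 0.15, 0.055]]
```

View pics/c.png

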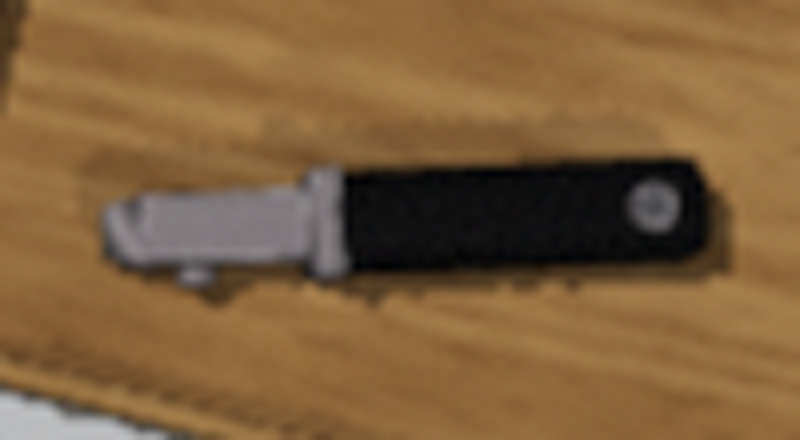

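View pics/d.png

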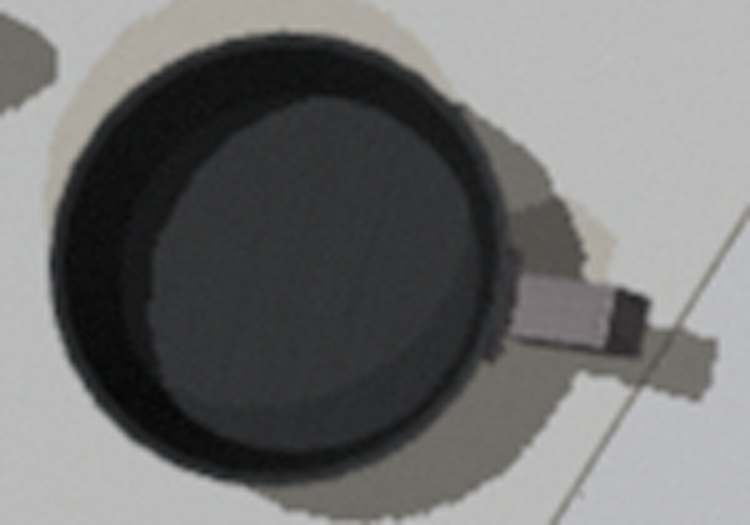

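Crop c shows the tang on the left and the button at crop (195,275), which is top (324,239), on the handle's +y side. Its length of 173 mm matches the wanted handle. Crop d shows the socket on the pan's right side with its mouth at crop (630,322), which is top (246,224). Next I'll fit both poses to the masks.

```bash
cat > fit.py <<'E'
from h import *
from scipy.optimize import minimize
U=4
def box(lo,hi,R,p): 
    g=np.array(np.meshgrid(*zip(lo,hi))).reshape(3,-1).T
    return g@R.T+p
def Rz(a): c,s=np.cos(a),np.sin(a); return np.array([[c,-s,0],[s,c,0],[0,0,1]])
def handle_parts(R,p):
    return [box((-58,-15,0),(58,15,26),R*1e-3,p),
      np.r_[box((58,-10,3),(106,10,23),R*1e-3,p),box((116,-7,6),(116,7,20),R*1e-3,p)],
      box((84.5,10,7.5),(95.5,16,18.5),R*1e-3,p)]
def sock_frame(c,a):   # mouth centre and axes
    R0=Rz(a); th=np.radians(30)
    xs=R0@[np.cos(th),0,-np.sin(th)]; y=R0@[0,1,0]
    return np.r_[c,0]+R0@[-.16,0,.062], np.c_[xs,y,np.cross(xs,y)]
def pan_parts(c,a,rb=.075):
    m,S=sock_frame(c,a); t=np.linspace(0,2*np.pi,80)
    ring=lambda r,z:np.c_[c[0]+r*np.cos(t),c[1]+r*np.sin(t),0*t+z]
    return [np.r_[ring(.104,.055),ring(rb,0)], box((0,-14,-14),(60,14,14),S*1e-3,m)]
def render(im,parts):
    m=np.zeros((420*U,560*U),np.uint8)
    for q in parts:
        h=cv2.convexHull(((proj(im,q)+.5)*U-.5).astype(np.float32))
        cv2.fillPoly(m,[np.round(h*16).astype(np.int32)],1,shift=4)
    return cv2.resize(m.astype(np.float32),(560,420),interpolation=cv2.INTER_AREA)
def fit(f,pairs,x0,d):
    c=lambda x:sum(np.abs(render(im,f(x))-m).sum() for im,m in pairs)
    S=np.array([x0]+[np.array(x0)+np.eye(len(x0))[i]*d[i] for i in range(len(x0))])
    o=minimize(c,x0,method="Nelder-Mead",options=dict(initial_simplex=S,xatol=1e-4,fatol=.1,maxiter=250)); return o.x,o.fun
E
cat > m2.py <<'E'
from fit import *
from workcell import viewer
T=viewer.get_image("top"); Sc=viewer.get_image("scene")
def near(im,n,uv): 
    L=viewer.trace(im,n); d=min(L,key=lambda d:np.hypot(*(np.array(d["uv"])-uv))); return d["mask"].astype(float)
ht,hs=near(T,"handle",(357,230)),near(Sc,"handle",(322,275))
f=lambda x:handle_parts(Rz(x[2]),np.array([x[0],x[1],.007]))
x0=[.515,-.20,1.57]
for P in([(T,ht)],[(Sc,hs)],[(T,ht),(Sc,hs)]): print("handle",fit(f,P,x0,(.008,.008,.05)))
pt,ps=near(T,"pan",(178,216)),near(Sc,"pan",(232,203))
st=near(T,"socket",(236,220)); ss=near(Sc,"socket",(253,217))
print(pt.sum(),(pt*st).sum(),st.sum())
pt=np.maximum(pt,st); ps=np.maximum(ps,ss)
f=lambda x:pan_parts(x[:2],x[2],x[3])
for P in([(T,pt)],[(Sc,ps)],[(T,pt),(Sc,ps)]): print("pan",fit(f,P,[.545,.217,1.65,.08],(.008,.008,.05,-.01)))
g=lambda x:pan_parts(x[:2],x[2])[1:]
print("socket only",fit(lambda x:g([.5446+0*x[0],.217,x[0]]),[(T,st)],[1.65],(.05,)))
E
python3 m2.py
```

```text
handle (array([ 0.51718166, -0.20692598,  1.64114369]), np.float64(77.3125))
handle (array([ 0.51689117, -0.20064888,  1.62989584]), np.float64(147.1875))
handle (array([ 0.51720026, -0.20420949,  1.63934804]), np.float64(258.0))
7060.0 375.0 379.0
pan (array([0.54822471, 0.21631245, 1.40648994, 0.03136717]), np.float64(154.4375))
pan (array([0.54831558, 0.22239939, 1.40996446, 0.08479499]), np.float64(112.5))
pan (array([0.54821446, 0.21660184, 1.40807629, 0.07934754]), np.float64(326.8125))
socket only (array([1.43203125]), np.float64(37.125))
```

```bash
cat > ov.py <<'E'
from fit import *
def overlay(im,parts,c,r,w,h,k):
    f=cv2.resize(im["frame"][r:r+h,c:c+w],None,fx=k,fy=k,interpolation=cv2.INTER_CUBIC)
    for q in parts:
        hl=cv2.convexHull(((proj(im,q)+.5-[c,r])*k-.5).astype(np.float32))
        cv2.polylines(f,[np.round(hl*16).astype(np.int32)],True,(0,255,0),1,shift=4)
    return f
E
python3 - <<'E'
from ov import *
T=viewer.get_image("top"); Sc=viewer.get_image("scene")
H=handle_parts(Rz(1.635),np.array([.5172,-.2045,.007])); P=pan_parts(np.array([.5482,.2195]),1.408,.085)
cv2.imwrite("pics/e.png",np.vstack([np.hstack([overlay(T,H,300,205,100,60,4),overlay(Sc,H,270,240,100,60,4)]),np.hstack([overlay(T,P,120,160,133,105,3),overlay(Sc,P,180,160,133,105,3)])[:, :798].copy() if 0 else np.pad(np.hstack([overlay(T,P,120,160,133,105,3),overlay(Sc,P,180,160,133,105,3)]),((0,0),(0,2),(0,0)))]))
E
```

```text
(no output)
```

View pics/e.png

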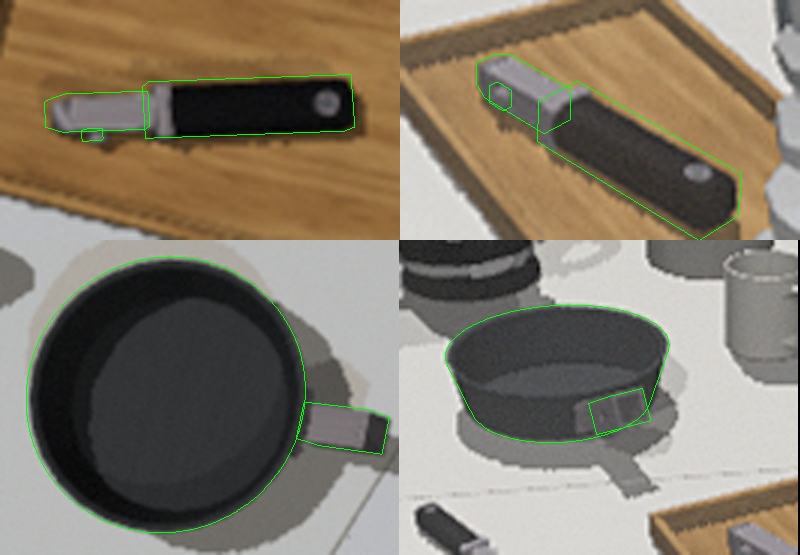

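Emit:
{"fn": "drive_tool", "kwargs": {
  "moves": [
    [[-60,-60,0,0.15],[-120,-120,0,0.3],[-180,-180,0,0.45],[-240,-240,0,0.6],[-300,-300,0,0.75],[-360,-360,0,0.9],[-420,-420,0,1.05],[-470,-470,30,1.168],[-510,-510,70,1.168],[-526,-528,111,1.168],[-526,-528,111,1.168],[-526,-528,111,1.168],[-526,-528,111,1.168]]
  ],
  "hand": 1,
  "grip_force": 20
}}

```text
clock: 3.48
eef_pos: [0.5122, -0.1319, 0.1185]
tcp_rot: [[-0.063, 0.998, -0.002], [0.998, 0.063, 0.0], [0.001, -0.002, -1.0]]
contact_force: [-0.2, 0.6, 0.8]
gripper_width: 0.0852
grasp_force: 0.0
```

```bash
python3 - <<'E'
from ov import *
T=viewer.get_image("top"); Sc=viewer.get_image("scene")
s=readout.get_state(); p=s["eef_pos"];R=s["tcp_rot"]; print(s["clock"],p,R.round(3).tolist())
H=handle_parts(Rz(1.638),np.array([.517,-.207,.007]))
# pads at open: 13 mm back
F=[box((-11,a,-50),(11,b,-13),R*1e-3,p) for a,b in((42.5,52),(-52,-42.5))]
cv2.imwrite("pics/f.png",np.hstack([overlay(T,H+F,295,175,110,100,5)[:, :400],overlay(Sc,H+F,270,205,80,100,5)]))
E
```

```text
3.575 [ 0.51195112 -0.13030735  0.11941979] [[-0.064, 0.998, -0.002], [0.998, 0.064, 0.001], [0.001, -0.002, -1.0]]
```

View pics/f.png

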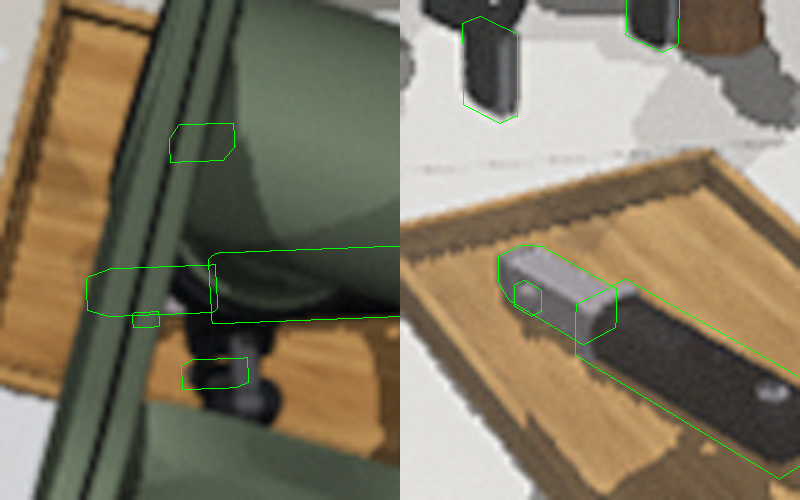

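The scene overlay matches both the fingers and the handle. I'll descend with the hand half open so it clears the tray rim, then grip.

Emit:
{"fn": "drive_tool", "kwargs": {
  "moves": [
    [[0,0,25,0],[0,0,50,0],[0,0,80,0],[0,0,100,0],[0,0,110,0],[0,0,110,0],[0,0,110,0]]
  ],
  "hand": 0.55
}}

```text
clock: 4.45
eef_pos: [0.5127, -0.1292, 0.0114]
tcp_rot: [[-0.066, 0.998, 0.002], [0.998, 0.066, -0.0], [-0.001, 0.002, -1.0]]
contact_force: [-0.2, -1.1, 0.6]
gripper_width: 0.0471
grasp_force: 0.0
```

Emit:
{"fn": "drive_tool", "kwargs": {
  "moves": [
    [[0,0,0,0],[0,0,0,0],[0,0,0,0],[0,0,0,0],[0,0,0,0],[0,0,0,0]]
  ],
  "hand": 0,
  "grip_force": 25
}}

```text
clock: 5.2
eef_pos: [0.5128, -0.1296, 0.0112]
tcp_rot: [[-0.066, 0.998, 0.002], [0.998, 0.066, -0.0], [-0.0, 0.002, -1.0]]
contact_force: [-0.1, 1.5, 6.1]
gripper_width: 0.0196
grasp_force: 28.9
```

Emit:
{"fn": "drive_tool", "kwargs": {
  "moves": [
    [[0,0,-20,0],[0,0,-60,0],[0,0,-110,0],[0,0,-140,0],[50,-7,-140,0],[110,-16,-140,-0.1],[170,-25,-140,-0.25],[230,-33,-140,-0.4],[290,-42,-140,-0.55],[350,-50,-140,-0.7],[410,-59,-140,-0.806],[450,-65,-140,-0.806],[466,-67,-140,-0.806],[466,-67,-140,-0.806],[466,-67,-140,-0.806],[466,-67,-140,-0.806]]
  ]
}}

```text
clock: 7.2
eef_pos: [0.4147, 0.3298, 0.1503]
tcp_rot: [[-0.764, 0.645, -0.0], [0.645, 0.764, -0.0], [-0.0, -0.0, -1.0]]
contact_force: [-0.6, 0.2, -2.3]
gripper_width: 0.0194
grasp_force: 27.4
```

```bash
cat > st.py <<'E'
from ov import *
import sys
# overlay handle model given pitch deg, C at s=18.5, tip offset t of TCP
def hp(th,s,sC=18.5,dv=8.8):
    p=s["eef_pos"]; R=s["tcp_rot"]; C=p+[0,0,dv*1e-3]
    a=np.radians(th); x=R[:,0]*np.cos(a)-np.array([0,0,1])*np.sin(a); y=-R[:,1]; Rh=np.c_[x,y,np.cross(x,y)]
    return handle_parts(Rh,C-Rh@[(58+sC)*1e-3,0,.013])
E
python3 - <<'E'
from st import *
Sc=viewer.get_image("scene"); s=readout.get_state(); print(s["eef_pos"],s["gripper_width"])
P=pan_parts(np.array([.5482,.2195]),1.408,.085)
cv2.imwrite("pics/g.png",overlay(Sc,hp(0,s)+P,130,80,160,150,4))
E
```

```text
[0.41477225 0.32994726 0.15041918] 0.019599720155935342
```

View pics/g.png

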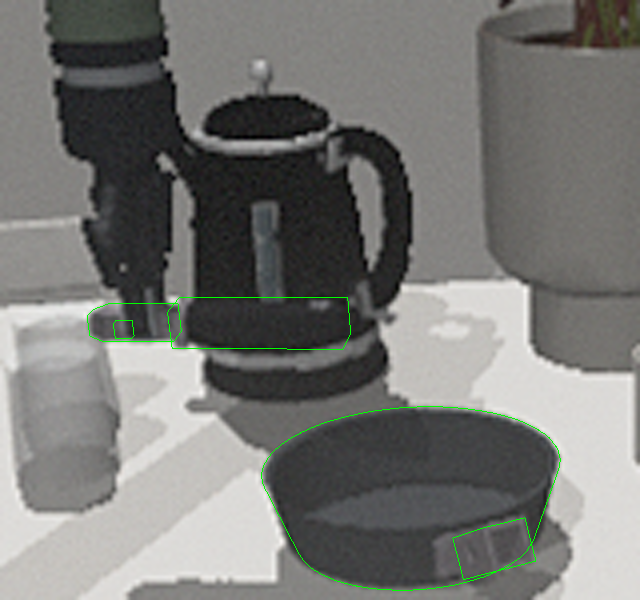

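Emit:
{"fn": "drive_tool", "kwargs": {
  "moves": [
    [[0,0,40,0],[0,0,75,0],[0,0,90,0],[0,0,95,0],[0,0,100,0],[0,0,105,0],[0,0,105,0]]
  ],
  "grip_force": 20
}}

```text
clock: 8.12
eef_pos: [0.4146, 0.3316, 0.0457]
tcp_rot: [[-0.766, 0.643, 0.001], [0.643, 0.766, 0.001], [-0.0, 0.001, -1.0]]
contact_force: [-3.2, 0.8, 3.0]
gripper_width: 0.0195
grasp_force: 28.3
```

Emit:
{"fn": "drive_tool", "kwargs": {
  "moves": [
    [[-1,0,5,0],[-1,0,10,0],[-2,0,15,0],[-3,0,19,0],[-3,0,23,0],[-3,0,23,0],[-3,0,23,0]]
  ]
}}

```text
clock: 9.0
eef_pos: [0.4171, 0.3291, 0.0222]
tcp_rot: [[-0.766, 0.643, 0.001], [0.643, 0.766, 0.0], [-0.0, 0.0, -1.0]]
contact_force: [0.3, 0.6, 0.1]
gripper_width: 0.0191
grasp_force: 30.1
```

```bash
python3 - <<'E'
from st import *
Sc=viewer.get_image("scene"); s=readout.get_state(); print(s["eef_pos"],s["gripper_width"])
P=pan_parts(np.array([.5482,.2195]),1.408,.085)
cv2.imwrite("pics/h.png",overlay(Sc,hp(30,s)+P,140,120,140,115,5))
E
```

```text
[0.41691861 0.32903876 0.02216492] 0.01968319165846454
```

View pics/h.png

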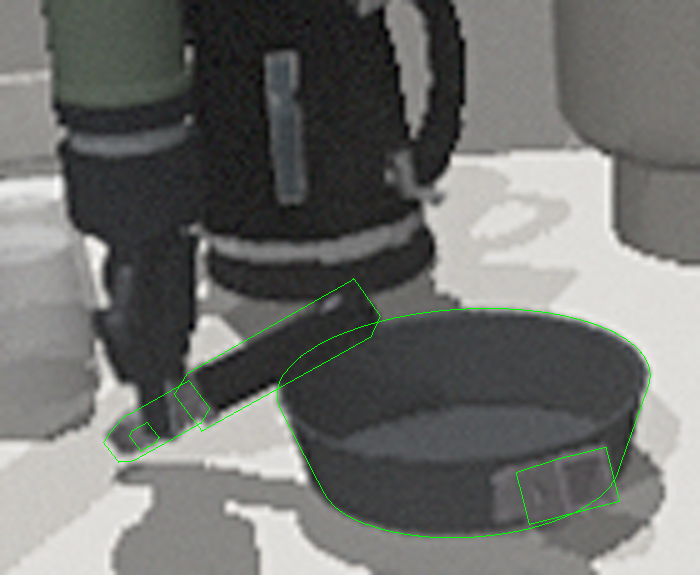

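Picture h shows the handle pivoted in the pads, matching the 30° model outline, with its grip on the pan rim. Next I'll pin down the socket on the saved unobstructed pictures.

```bash
cat > pk.py <<'E'
from ov import *
Z=np.load("cams.npz"); I={n:{k:Z[f"{n}_{k}"] for k in("frame","vertical_fov","cx","cy","cam_to_world")} for n in"ts"}
E
python3 - <<'E'
from pk import *
def pan(im,c,r,w,h,k,x,draw):
    f=cv2.resize(im["frame"][r:r+h,c:c+w],None,fx=k,fy=k,interpolation=cv2.INTER_CUBIC)
    f=np.clip(f.astype(float)*1.6,0,255).astype(np.uint8)
    if draw:
        m,S=sock_frame(np.array(x[:2]),x[2])
        for d in(0,50):
            q=np.array([[d,a*14,b*14] for a,b in((-1,-1),(1,-1),(1,1),(-1,1))])@S.T*1e-3+m
            cv2.polylines(f,[np.round(((proj(im,q)+.5-[c,r])*k-.5)*16).astype(np.int32)],True,(0,255,0) if d==0 else (0,0,255),1,shift=4)
    return f
x=[.5482,.2185,1.408]
cv2.imwrite("pics/i.png",np.vstack([np.hstack([pan(I[n],*g,x,d) for d in(0,1)]) for n,g in(("t",(212,205,40,30,10)),("s",(234,199,40,30,10)))]))
E
```

```text
(no output)
```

View pics/i.png

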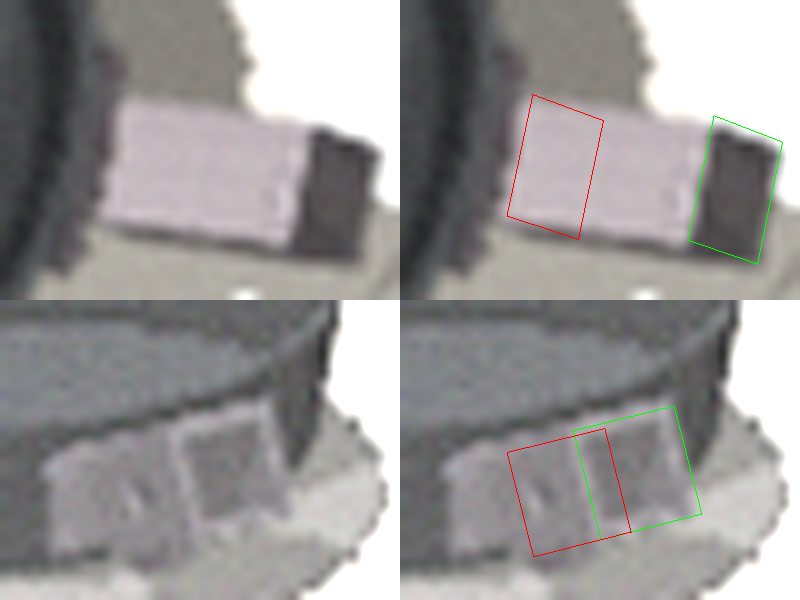

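Picture i shows the socket mouth within about 1.5 mm of the model: green outline against the light mouth face at top (245,224) and scene (257,216). I take the mouth as (0.521, 0.062, 0.062) with yaw 1.408. Next I'll lift, turn and line up 30 mm short of it.

Emit:
{"fn": "drive_tool", "kwargs": {
  "moves": [
    [[0,0,-30,0],[0,0,-80,0],[0,0,-138,0],[-30,-20,-138,0.1],[-75,-50,-138,0.25],[-120,-80,-138,0.4],[-165,-110,-138,0.55],[-210,-140,-138,0.7],[-250,-168,-138,0.85],[-275,-185,-138,1.0],[-283,-190,-120,1.035],[-283,-190,-90,1.035],[-283,-190,-66,1.035],[-283,-190,-66,1.035],[-283,-190,-66,1.035]]
  ],
  "grip_force": 40
}}

```text
clock: 10.92
eef_pos: [0.5114, 0.0016, 0.0888]
tcp_rot: [[0.162, 0.987, 0.0], [0.987, -0.162, -0.0], [0.0, 0.0, -1.0]]
contact_force: [-0.8, 0.3, -1.2]
gripper_width: 0.0193
grasp_force: 42.9
```

```bash
python3 - <<'E'
from st import *
from pk import I
Sc=viewer.get_image("scene"); s=readout.get_state(); print(s["eef_pos"],s["tcp_rot"].round(3).tolist(),s["gripper_width"])
L=viewer.trace(Sc,"handle"); print([(d["conf"],d["uv"],d["mask"].sum()) for d in L])
m=max(L,key=lambda d:d["mask"].sum())["mask"]*1.
for th in(24,26,28,30,32,34,36): print(th,[round(float(np.abs(render(Sc,hp(th,s,sc))-m).sum())) for sc in(14.5,16.5,18.5,20.5,22.5)])
P=pan_parts(np.array([.5472,.2195]),1.408,.085)
cv2.imwrite("pics/j.png",overlay(Sc,hp(30,s)+P,190,130,140,115,5))
E
```

```text
[0.51169679 0.00163143 0.08916563] [[0.162, 0.987, 0.001], [0.987, -0.162, -0.0], [0.0, 0.001, -1.0]] 0.019374174141881327
[(0.86, [281.5, 210.0], np.int64(348)), (0.6, [199.8, 260.1], np.int64(352))]
24 [891, 895, 901, 899, 903]
26 [873, 868, 868, 874, 880]
28 [840, 847, 843, 849, 852]
30 [839, 842, 844, 846, 853]
32 [864, 862, 872, 872, 878]
34 [891, 894, 903, 900, 896]
36 [917, 921, 923, 927, 928]
```

View pics/j.png

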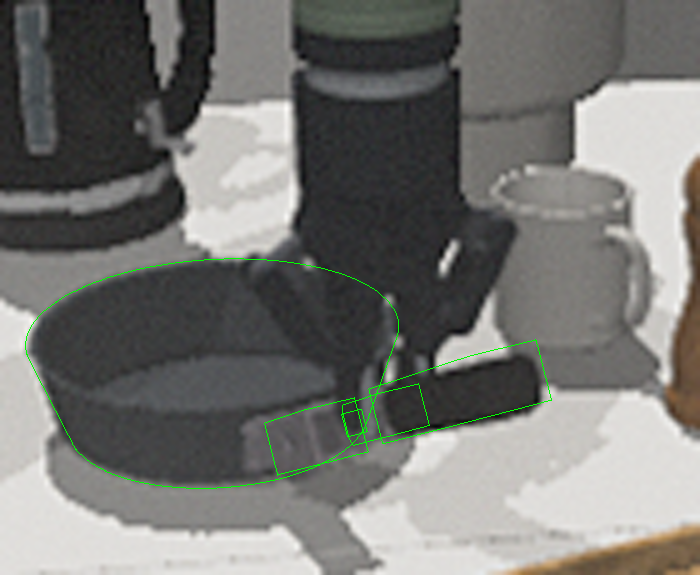

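Emit:
{"fn": "drive_tool", "kwargs": {
  "moves": [
    [[8,0,5,0],[16,0,10,0],[22,0,13,0],[27,0,16,0],[31,0,18.5,0],[35,0,20.5,0],[35,0,20.5,0]]
  ]
}}

```text
clock: 11.9
eef_pos: [0.5168, 0.0364, 0.0677]
tcp_rot: [[0.162, 0.987, -0.0], [0.987, -0.162, 0.0], [-0.0, -0.0, -1.0]]
contact_force: [-0.1, 0.1, -1.8]
gripper_width: 0.0195
grasp_force: 42.9
```

Emit:
{"fn": "drive_tool", "kwargs": {
  "moves": [
    [[2,0,1,0],[3.5,0,2,0],[5,0,3,0],[7,0,4,0],[7,0,4,0]]
  ]
}}

```text
clock: 12.52
eef_pos: [0.5177, 0.0421, 0.0634]
tcp_rot: [[0.162, 0.987, -0.001], [0.987, -0.162, -0.002], [-0.002, -0.0, -1.0]]
contact_force: [-0.3, -5.4, -4.7]
gripper_width: 0.0193
grasp_force: 42.5
```

Emit:
{"fn": "drive_tool", "kwargs": {
  "moves": [
    [[-0.5,0,1,0],[-0.5,0,1,0],[-0.5,0,1,0]]
  ]
}}

```text
clock: 12.9
eef_pos: [0.5179, 0.0428, 0.0628]
tcp_rot: [[0.162, 0.987, 0.0], [0.987, -0.162, 0.0], [0.0, 0.0, -1.0]]
contact_force: [0.9, -1.1, -3.0]
gripper_width: 0.0194
grasp_force: 42.7
```

Better. Continuing along the bore.

Emit:
{"fn": "drive_tool", "kwargs": {
  "moves": [
    [[1,0,1,0],[2,0,1.5,0],[3.5,0,2.3,0],[3.5,0,2.3,0]]
  ]
}}

```text
clock: 13.4
eef_pos: [0.5185, 0.0463, 0.0605]
tcp_rot: [[0.162, 0.987, 0.0], [0.987, -0.162, 0.0], [0.0, 0.0, -1.0]]
contact_force: [0.2, 0.7, -0.6]
gripper_width: 0.0191
grasp_force: 42.9
```

Emit:
{"fn": "drive_tool", "kwargs": {
  "moves": [
    [[1,0,0.5,0],[2,0,1,0],[3,0,1.7,0],[3,0,1.7,0]]
  ]
}}

```text
clock: 13.9
eef_pos: [0.519, 0.0491, 0.0588]
tcp_rot: [[0.162, 0.987, 0.0], [0.987, -0.162, 0.0], [0.0, 0.0, -1.0]]
contact_force: [0.3, 0.6, -2.5]
gripper_width: 0.019
grasp_force: 42.9
```

Emit:
{"fn": "drive_tool", "kwargs": {
  "moves": [
    [[0.9,0,0.5,0],[1.7,0,1,0],[1.7,0,1,0]]
  ]
}}

```text
clock: 14.28
eef_pos: [0.5191, 0.0496, 0.0584]
tcp_rot: [[0.161, 0.987, -0.0], [0.987, -0.161, -0.002], [-0.002, 0.0, -1.0]]
contact_force: [-1.6, -5.9, 5.0]
gripper_width: 0.0188
grasp_force: 47.6
```

Emit:
{"fn": "drive_tool", "kwargs": {
  "moves": [
    [[0.9,0,0.5,0],[1.7,0,1,0],[1.7,0,1,0]]
  ]
}}

```text
clock: 14.65
eef_pos: [0.5192, 0.0499, 0.0582]
tcp_rot: [[0.16, 0.987, -0.0], [0.987, -0.16, -0.004], [-0.004, 0.001, -1.0]]
contact_force: [-4.5, -11.9, 10.0]
gripper_width: 0.019
grasp_force: 52.7
```

Emit:
{"fn": "drive_tool", "kwargs": {
  "moves": [
    [[-2.5,0,-1.5,0],[-2.5,0,-1.5,0]]
  ]
}}

```text
clock: 14.9
eef_pos: [0.5191, 0.0496, 0.0585]
tcp_rot: [[0.162, 0.987, 0.0], [0.987, -0.162, -0.0], [-0.0, 0.0, -1.0]]
contact_force: [-0.4, -3.5, 1.9]
gripper_width: 0.019
grasp_force: 46.1
```

Emit:
{"fn": "drive_tool", "kwargs": {
  "moves": [
    [[0,0,0,0],[0,0,0,0],[0,0,0,0],[0,0,0,0],[-9,0,-5,0],[-26,0,-15,0],[-43,0,-25,0],[-60,0,-35,0],[-68,0,-38,0],[-68,0,-38,0],[-68,0,-38,0]]
  ],
  "hand": 0.6
}}

```text
clock: 16.27
eef_pos: [0.5078, -0.017, 0.096]
tcp_rot: [[0.162, 0.987, -0.001], [0.987, -0.162, 0.0], [0.0, -0.001, -1.0]]
contact_force: [0.5, -0.7, 0.8]
gripper_width: 0.0514
grasp_force: 0.0
```

```bash
python3 - <<'E'
from fit import *
Sc=viewer.get_image("scene"); s=readout.get_state(); print(s["eef_pos"],s["gripper_width"],s["clock"])
cv2.imwrite("pics/k.png",Sc["frame"])
L=viewer.trace(Sc,"handle"); print([(d["conf"],d["uv"],d["mask"].sum()) for d in L])
m=max(L,key=lambda d:d["uv"][0])["mask"]; print(np.argwhere(m).min(0),np.argwhere(m).max(0))
for n in("button_face","socket","pan"): print(n,[(d["conf"],d["uv"],d["mask"].sum()) for d in viewer.trace(Sc,n)])
mm=np.array([.5213,.0616,.062]); d=np.array([.1404,.8547,-.5])
def f(D,th):
    a=1.408;t=np.radians(th);x=np.array([np.cos(a)*np.cos(t),np.sin(a)*np.cos(t),-np.sin(t)]);y=np.array([-np.sin(a),np.cos(a),0]);R=np.c_[x,y,np.cross(x,y)]
    return handle_parts(R,mm+d*(D-12)*1e-3-R@[.104,0,.013])[:1]   # pivot 12 mm from tip
for D in(15,20,25,30,35): print(D,[round(float(np.abs(render(Sc,f(D,th))-m).sum())) for th in(22,24,26,28,30,32)])
E
```

```text
[ 0.50786182 -0.01684192  0.09597014] 0.05102378648511677 16.325
[(0.84, [278.4, 219.4], np.int64(449)), (0.84, [197.7, 259.6], np.int64(352)), (0.43, [307.0, 180.8], np.int64(826))]
[162 291] [199 319]
button_face []
socket [(0.65, [248.1, 216.8], np.int64(96))]
pan [(0.86, [225.2, 204.2], np.int64(1974))]
15 [1289, 1266, 1243, 1223, 1213, 1242]
20 [1285, 1263, 1240, 1219, 1210, 1236]
25 [1282, 1261, 1233, 1212, 1211, 1232]
30 [1272, 1253, 1228, 1213, 1206, 1228]
35 [1269, 1247, 1226, 1206, 1200, 1223]
```

```bash
cat > hf.py <<'E'
from fit import *
Sc=viewer.get_image("scene")
L=viewer.trace(Sc,"handle"); q=min(L,key=lambda d:np.hypot(*(np.array(d["uv"])-(279,215)))); m=q["mask"]; print(q["conf"],q["uv"],m.sum(),np.argwhere(m).min(0),np.argwhere(m).max(0),readout.get_state()["clock"])
mm=np.array([.5213,.0616,.062]); d=np.array([.1404,.8547,-.5])
def f(D,th):
    a=1.408;t=np.radians(th);x=np.array([np.cos(a)*np.cos(t),np.sin(a)*np.cos(t),-np.sin(t)]);y=np.array([-np.sin(a),np.cos(a),0]);R=np.c_[x,y,np.cross(x,y)]
    return handle_parts(R,mm+d*(D-12)*1e-3-R@[.104,0,.013])[:1]
for D in(10,15,20,25,30,40,50,58): print(D,[round(float(np.abs(render(Sc,f(D,th))-m).sum())) for th in(14,18,22,24,26,28,30,32)])
E
python3 hf.py
```

```text
0.69 [271.9, 220.9] 403 [211 253] [228 290] 16.625
10 [296, 194, 247, 342, 431, 518, 603, 665]
15 [302, 177, 224, 321, 411, 502, 588, 651]
20 [311, 164, 199, 296, 390, 485, 576, 642]
25 [317, 156, 180, 272, 371, 470, 567, 633]
30 [340, 156, 169, 255, 354, 454, 549, 620]
40 [380, 202, 170, 228, 320, 417, 523, 588]
50 [430, 252, 183, 224, 303, 393, 498, 572]
58 [471, 299, 210, 237, 303, 391, 494, 565]
```

Emit:
{"fn": "drive_tool", "kwargs": {
  "moves": [
    [[0,0,8,0],[0,0,16,0],[0,0,20,0],[0,0,20,0]]
  ]
}}

```text
clock: 17.12
eef_pos: [0.5078, -0.0172, 0.0758]
tcp_rot: [[0.162, 0.987, -0.001], [0.987, -0.162, 0.0], [-0.0, -0.001, -1.0]]
contact_force: [-0.2, 0.3, -0.2]
gripper_width: 0.0512
grasp_force: 0.0
```

Emit:
{"fn": "drive_tool", "kwargs": {
  "moves": [
    [[0,0,0,0],[0,0,0,0],[0,0,0,0],[0,0,0,0],[0,0,0,0]]
  ],
  "hand": 0,
  "grip_force": 25
}}

```text
clock: 17.75
eef_pos: [0.5089, -0.0174, 0.0766]
tcp_rot: [[0.163, 0.987, 0.002], [0.987, -0.163, -0.0], [0.0, 0.002, -1.0]]
contact_force: [2.9, -2.7, 1.0]
gripper_width: 0.0294
grasp_force: 28.4
```

Emit:
{"fn": "drive_tool", "kwargs": {
  "moves": [
    [[0.8,0,-2,0],[1.7,0,-4,0],[2.6,0,-6,0],[3.6,0,-8,0],[3.6,0,-8,0]]
  ]
}}

```text
clock: 18.38
eef_pos: [0.5086, -0.0134, 0.0844]
tcp_rot: [[0.162, 0.987, -0.0], [0.987, -0.162, 0.0], [0.0, -0.0, -1.0]]
contact_force: [3.1, -2.3, -4.0]
gripper_width: 0.0295
grasp_force: 27.3
```

Emit:
{"fn": "drive_tool", "kwargs": {
  "moves": [
    [[1,0.8,-2,0],[2,0.8,-4,0],[2.9,0.8,-6,0],[2.9,0.8,-6,0]]
  ]
}}

```text
clock: 18.88
eef_pos: [0.5095, -0.0106, 0.0903]
tcp_rot: [[0.162, 0.987, -0.001], [0.987, -0.162, 0.001], [0.0, -0.001, -1.0]]
contact_force: [2.2, -1.0, -4.4]
gripper_width: 0.0293
grasp_force: 26.5
```

```bash
python3 hf.py
```

```text
0.75 [274.7, 212.0] 333 [206 252] [220 287] 18.975
10 [663, 525, 367, 292, 222, 209, 299, 384]
15 [666, 525, 366, 285, 214, 194, 281, 368]
20 [671, 528, 363, 278, 203, 177, 264, 358]
25 [670, 531, 360, 272, 188, 161, 250, 344]
30 [678, 528, 351, 262, 176, 145, 231, 329]
40 [684, 544, 363, 273, 186, 139, 221, 307]
50 [702, 554, 376, 294, 209, 149, 218, 308]
58 [712, 568, 401, 318, 233, 181, 237, 318]
```

Emit:
{"fn": "drive_tool", "kwargs": {
  "moves": [
    [[1,0.4,-1.5,0],[3,0.4,-1,0],[5,0.4,0,0],[7,0.4,1.3,0],[7.7,0.4,2,0],[7.7,0.4,2,0]]
  ],
  "grip_force": 35
}}

```text
clock: 19.73
eef_pos: [0.5108, -0.0046, 0.0885]
tcp_rot: [[0.161, 0.987, -0.002], [0.987, -0.161, -0.002], [-0.003, -0.001, -1.0]]
contact_force: [-0.2, -5.8, -1.2]
gripper_width: 0.0293
grasp_force: 38.3
```

Emit:
{"fn": "drive_tool", "kwargs": {
  "moves": [
    [[1.5,0,0.9,0],[3,0,1.7,0],[4.5,0,2.6,0],[4.5,0,2.6,0]]
  ]
}}

```text
clock: 20.23
eef_pos: [0.5116, -0.0001, 0.0859]
tcp_rot: [[0.161, 0.987, -0.001], [0.987, -0.161, -0.002], [-0.003, -0.001, -1.0]]
contact_force: [-1.0, -6.7, -1.7]
gripper_width: 0.0296
grasp_force: 38.4
```

Emit:
{"fn": "drive_tool", "kwargs": {
  "moves": [
    [[1.7,0,1,0],[3.5,0,2,0],[5.2,0,3,0],[7,0,4,0],[7,0,4,0]]
  ]
}}

```text
clock: 20.85
eef_pos: [0.5127, 0.0068, 0.0819]
tcp_rot: [[0.161, 0.987, -0.002], [0.987, -0.161, -0.002], [-0.002, -0.001, -1.0]]
contact_force: [-0.5, -6.4, -0.9]
gripper_width: 0.0295
grasp_force: 38.3
```

```bash
cat > pc.py <<'E'
from pk import *
from workcell import viewer
Sc=viewer.get_image("scene"); a=cv2.cvtColor(I["s"]["frame"],6).astype(np.float32); b=cv2.cvtColor(Sc["frame"],6).astype(np.float32)
for (c,r,w,h) in((190,185,40,45),(195,205,50,30)):
    print(cv2.phaseCorrelate(a[r:r+h,c:c+w].copy(),b[r:r+h,c:c+w].copy(),cv2.createHanningWindow((w,h),cv2.CV_32F)))
E
python3 pc.py; python3 hf.py
```

```text
((-0.01824403403091779, 0.4286636363791949), 0.8675081284840902)
((-0.08485107444908024, 0.08319558146049211), 0.9295423145294189)
0.62 [272.2, 213.2] 266 [207 252] [221 283] 21.0
10 [622, 502, 369, 304, 243, 203, 266, 336]
15 [630, 506, 374, 304, 243, 198, 258, 328]
20 [635, 512, 376, 304, 240, 190, 250, 326]
25 [634, 516, 375, 303, 233, 178, 244, 319]
30 [638, 512, 367, 295, 223, 170, 229, 310]
40 [635, 518, 361, 282, 207, 139, 201, 282]
50 [643, 519, 351, 271, 188, 113, 169, 261]
58 [652, 532, 370, 287, 204, 130, 181, 265]
```

Emit:
{"fn": "drive_tool", "kwargs": {
  "moves": [
    [[1.7,0,1,0],[3.5,0,2,0],[5.2,0,3,0],[7,0,4,0],[7,0,4,0]]
  ]
}}

```text
clock: 21.62
eef_pos: [0.5138, 0.0136, 0.0779]
tcp_rot: [[0.161, 0.987, -0.002], [0.987, -0.161, -0.002], [-0.003, -0.001, -1.0]]
contact_force: [-0.8, -5.8, -0.8]
gripper_width: 0.0294
grasp_force: 38.4
```

Emit:
{"fn": "drive_tool", "kwargs": {
  "moves": [
    [[1,0,0.6,0],[2,0,1.2,0],[3,0,1.7,0],[3,0,1.7,0]]
  ]
}}

```text
clock: 22.12
eef_pos: [0.5142, 0.0158, 0.0767]
tcp_rot: [[0.161, 0.987, -0.002], [0.987, -0.161, -0.004], [-0.004, -0.001, -1.0]]
contact_force: [-1.9, -9.6, 2.8]
gripper_width: 0.0294
grasp_force: 38.9
```

Emit:
{"fn": "drive_tool", "kwargs": {
  "moves": [
    [[1,0,0.6,0],[2,0,1.2,0],[2,0,1.2,0]]
  ]
}}

```text
clock: 22.5
eef_pos: [0.5145, 0.0173, 0.076]
tcp_rot: [[0.16, 0.987, -0.002], [0.987, -0.16, -0.005], [-0.005, -0.001, -1.0]]
contact_force: [-2.6, -11.4, 6.0]
gripper_width: 0.0294
grasp_force: 39.3
```

```bash
python3 pc.py; python3 hf.py
```

```text
((-0.16830066119742426, 0.3808355378399355), 0.9098816068967184)
((-0.2216272634734615, -0.3657910521833543), 0.9163729302088419)
0.72 [273.6, 214.7] 197 [208 261] [219 281] 22.65
10 [550, 439, 319, 265, 224, 205, 254, 316]
15 [559, 442, 324, 264, 221, 201, 246, 308]
20 [566, 450, 328, 265, 219, 197, 241, 309]
25 [569, 459, 333, 268, 214, 190, 241, 306]
30 [582, 460, 332, 267, 210, 190, 235, 302]
40 [594, 480, 345, 274, 212, 175, 227, 293]
50 [614, 495, 349, 281, 209, 169, 218, 292]
58 [624, 509, 362, 286, 210, 164, 213, 286]
```

Emit:
{"fn": "drive_tool", "kwargs": {
  "moves": [
    [[-1.7,0,-1,0],[-3.5,0,-2,0],[-3.5,0,-2,0]]
  ]
}}

```text
clock: 23.02
eef_pos: [0.5144, 0.0171, 0.0765]
tcp_rot: [[0.163, 0.987, -0.001], [0.987, -0.163, 0.001], [0.001, -0.001, -1.0]]
contact_force: [0.7, 2.8, -5.3]
gripper_width: 0.0292
grasp_force: 37.7
```

Emit:
{"fn": "drive_tool", "kwargs": {
  "moves": [
    [[-1.7,0,-1,0],[-1.7,0,-1,0]]
  ]
}}

```text
clock: 23.28
eef_pos: [0.5141, 0.0151, 0.0775]
tcp_rot: [[0.162, 0.987, -0.001], [0.987, -0.162, 0.001], [0.001, -0.001, -1.0]]
contact_force: [1.1, 3.4, -6.8]
gripper_width: 0.0289
grasp_force: 37.5
```

Emit:
{"fn": "drive_tool", "kwargs": {
  "moves": [
    [[1,0,-1,0],[2,0,-0.5,0],[4,0,0.8,0],[5.5,0,1.7,0],[5.5,0,1.7,0]]
  ]
}}

```text
clock: 23.9
eef_pos: [0.5147, 0.0185, 0.0767]
tcp_rot: [[0.161, 0.987, -0.001], [0.987, -0.161, -0.003], [-0.003, -0.001, -1.0]]
contact_force: [-2.7, -4.9, -1.1]
gripper_width: 0.0288
grasp_force: 38.4
```

Emit:
{"fn": "drive_tool", "kwargs": {
  "moves": [
    [[1,0,0.6,0],[2,0,1.2,0],[2,0,1.2,0]]
  ]
}}

```text
clock: 24.28
eef_pos: [0.5151, 0.0212, 0.0752]
tcp_rot: [[0.161, 0.987, -0.001], [0.987, -0.161, -0.002], [-0.002, -0.001, -1.0]]
contact_force: [-1.1, -3.6, -3.2]
gripper_width: 0.0292
grasp_force: 38.1
```

Emit:
{"fn": "drive_tool", "kwargs": {
  "moves": [
    [[1,0,0.6,0],[2,0,1.2,0],[2,0,1.2,0]]
  ]
}}

```text
clock: 24.65
eef_pos: [0.5153, 0.0214, 0.075]
tcp_rot: [[0.16, 0.987, -0.001], [0.987, -0.16, -0.005], [-0.005, -0.0, -1.0]]
contact_force: [-5.9, -12.9, 8.9]
gripper_width: 0.0295
grasp_force: 39.4
```

That looks like a hard stop after the force dropped. I'll test it by backing off and pulling gently.

Emit:
{"fn": "drive_tool", "kwargs": {
  "moves": [
    [[-1.7,0,-1,0],[-3,0,-1.7,0],[-3,0,-1.7,0]]
  ]
}}

```text
clock: 25.02
eef_pos: [0.5152, 0.0211, 0.0752]
tcp_rot: [[0.162, 0.987, -0.001], [0.987, -0.162, 0.0], [-0.0, -0.001, -1.0]]
contact_force: [-2.0, -1.5, -3.9]
gripper_width: 0.0293
grasp_force: 37.9
```

Emit:
{"fn": "drive_tool", "kwargs": {
  "moves": [
    [[-0.9,0,-0.5,0],[-1.7,0,-1,0],[-1.7,0,-1,0]]
  ]
}}

```text
clock: 25.4
eef_pos: [0.5151, 0.0204, 0.076]
tcp_rot: [[0.163, 0.987, -0.001], [0.987, -0.163, 0.002], [0.002, -0.001, -1.0]]
contact_force: [-0.3, 5.4, -9.1]
gripper_width: 0.0289
grasp_force: 37.3
```

Emit:
{"fn": "drive_tool", "kwargs": {
  "moves": [
    [[-0.9,0,-0.5,0],[-1.3,0,-0.7,0],[-1.3,0,-0.7,0]]
  ]
}}

```text
clock: 25.78
eef_pos: [0.516, 0.0196, 0.0768]
tcp_rot: [[0.164, 0.987, 0.002], [0.987, -0.164, 0.003], [0.003, 0.001, -1.0]]
contact_force: [0.7, 7.0, -12.1]
gripper_width: 0.029
grasp_force: 37.0
```

Pulling now meets about 11 N with only the button's play, so it is locked. I'll push it back home, relax and let go.

Emit:
{"fn": "drive_tool", "kwargs": {
  "moves": [
    [[2,0,1.1,0],[4,0,2.2,0],[6,0,3.4,0],[6,0,3.4,0],[4.3,0,2.4,0],[4.3,0,2.4,0]]
  ]
}}

```text
clock: 26.52
eef_pos: [0.5165, 0.021, 0.0759]
tcp_rot: [[0.162, 0.987, 0.002], [0.987, -0.162, -0.002], [-0.002, 0.003, -1.0]]
contact_force: [-1.5, -5.8, 2.4]
gripper_width: 0.0294
grasp_force: 38.8
```

Emit:
{"fn": "drive_tool", "kwargs": {
  "moves": [
    [[0,0,0,0],[0,0,0,0],[0,0,0,0],[0,0,0,0],[0,0,-10,0],[0,0,-40,0],[0,0,-90,0],[-60,0,-140,0],[-120,0,-160,0],[-180,0,-160,0],[-240,0,-160,0],[-300,0,-160,0],[-300,0,-160,0]]
  ],
  "hand": 0.65
}}

```text
clock: 28.15
eef_pos: [0.4662, -0.2771, 0.2352]
tcp_rot: [[0.167, 0.986, 0.001], [0.986, -0.167, -0.001], [-0.001, 0.001, -1.0]]
contact_force: [-0.4, -0.6, -0.1]
gripper_width: 0.0555
grasp_force: 0.0
```

```bash
cat > fin.py <<'E'
from pk import *
from workcell import viewer,readout
exec(open("hf.py").read().replace("from fit import *",""))
T=viewer.get_image("top"); cv2.imwrite("pics/l.png",T["frame"])
for n,im,bx in(("s",Sc,[(190,185,40,45),(195,205,50,30)]),("t",T,[(125,160,90,105)])):
    a=cv2.cvtColor(I[n]["frame"],6).astype(np.float32); b=cv2.cvtColor(im["frame"],6).astype(np.float32)
    for (c,r,w,h) in bx: print(n,cv2.phaseCorrelate(a[r:r+h,c:c+w].copy(),b[r:r+h,c:c+w].copy(),cv2.createHanningWindow((w,h),cv2.CV_32F)))
for L,im in(("s",Sc),("t",T)):
    for n in("button_face","mug","pepper_mill","salt_shaker","handle","socket"): print(L,n,[(round(float(d["conf"]),2),np.round(d["uv"],1).tolist(),int(d["mask"].sum())) for d in viewer.trace(im,n)])
E
python3 fin.py
```

```text
0.79 [269.4, 215.7] 325 [207 247] [221 281] 28.25
10 [640, 517, 389, 325, 265, 221, 277, 342]
15 [640, 511, 381, 311, 251, 200, 252, 319]
20 [639, 509, 374, 300, 237, 181, 232, 304]
25 [633, 508, 366, 291, 221, 160, 217, 289]
30 [638, 499, 353, 276, 202, 145, 195, 271]
40 [634, 502, 340, 257, 180, 106, 159, 233]
50 [640, 496, 322, 243, 152, 74, 117, 205]
58 [645, 506, 332, 239, 149, 64, 106, 190]
s ((0.14950964622683927, 0.598649676221882), 1.0053740333186256)
s ((0.29132681561858575, -0.06208203819580227), 0.8551453660329182)
t ((0.3310637666328802, 0.1483295083631404), 0.9450352798273534)
s button_face []
s mug [(0.74, [300.6, 184.1], 743)]
s pepper_mill [(0.74, [337.6, 196.7], 601)]
s salt_shaker [(0.87, [355.7, 207.3], 313), (0.57, [323.3, 277.2], 6332)]
s handle [(0.79, [269.4, 215.7], 325), (0.58, [200.5, 260.1], 344)]
s socket [(0.45, [248.0, 217.3], 109)]
t button_face [(0.3, [228.1, 224.3], 301)]
t mug [(0.74, [194.8, 113.9], 1712)]
t pepper_mill [(0.74, [254.5, 116.2], 822)]
t salt_shaker [(0.68, [302.0, 119.3], 386)]
t handle [(0.71, [268.6, 222.9], 751), (0.66, [251.8, 302.4], 428)]
t socket [(0.85, [228.5, 223.0], 277)]
```

```bash
python3 - <<'E'
from pk import *
exec(open("hf.py").read().replace("from fit import *","").split("for D in")[0])
T=viewer.get_image("top")
q=min(viewer.trace(T,"handle"),key=lambda d:np.hypot(*(np.array(d["uv"])-(269,223)))); m=q["mask"]
for D in(46,50,54,56,58,60,62): print(D,[round(float(np.abs(render(T,f(D,th))-m).sum())) for th in(26,28,30,32)],[round(float(np.abs(render(Sc,f(D,th))-min(viewer.trace(Sc,"handle"),key=lambda d:abs(d["uv"][0]-270))["mask"]).sum())) for th in(28,29)] if D in(54,58,62) else "")
h=mm+d*.032+np.array([-.987,.162,0])*.014; u=proj(Sc,h)[0]; print(u)
c,r=int(u[0]),int(u[1])
for F in(I["s"]["frame"],Sc["frame"]): print(cv2.cvtColor(F,6)[r-5:r+6,c-8:c+8])
E
```

```text
0.86 [269.2, 217.2] 288 [207 252] [220 280] 29.0
46 [265, 228, 204, 169] 
50 [218, 185, 160, 123] 
54 [173, 143, 123, 118] [98, 79]
56 [163, 131, 119, 130] 
58 [148, 136, 131, 148] [96, 70]
60 [153, 143, 154, 167] 
62 [155, 162, 166, 186] [96, 68]
[247.34991051 218.2528962 ]
[[ 60  61  83  94  87  87  91  97  91  88  88  86 102  88  75  73]
 [ 81  94 101 102  98  93  91  84  88  86  87  86  99  90  80  76]
 [104 100  97  90  87  90  86  87  86  87  85  85  98 101  80  73]
 [ 99  99  98  92  90  84  86  86  83  83  88  87  90 104  84  76]
 [ 89  99  91  93  87  86  86  93  79  76  87  87  84 103  92  74]
 [ 90  93  93  93  85  89  86  95  95  71  79  88  87  99  91  81]
 [ 90  94  93  92  90  84  89  91 108  86  81  90  87  91  99  82]
 [ 90  91  93  91  92  85  90  82  99  91  87  86  87  90 102  84]
 [ 88  97  94  93  92  90  91  91  93  90  86  92  89  83 102 101]
 [ 92 101  96  93  92  89  85  88  88  88  90  87  89  87  99  99]
 [ 91  97  99  85  82  76  86  89  87  89  86  78  89  82  94 101]]
[[ 62  64  76  93  99  94  93 105  98 103  91  90 109 121  98  59]
 [ 92 101  99 107 107 100  95  94  91  91  91  88  86  94  78  52]
 [101 113 108  95  90  92  92  91  87  88  84  91  95  95  69  53]
 [ 95 104 101  92  92  90  92  90 105 102  94  89  98  98  79  60]
 [ 93 103  99  89  88  94  89  94 105 108  91  93  93  95  83  56]
 [ 95  98  92  90  94  91  92  94  88 100  98  89  96  93  86  66]
 [ 96  99  92  93  96  96  90  98  94 101  96  88  90  90  94  73]
 [ 96  96  95  92  93  92  91  92  99  91  90  92  91  93  89 106]
 [ 96  95  99 100  97  93  95  93  92  87  91  92  90  94  91 113]
 [ 99 104  97  94  96  95  95  92  91  93  94  91  93  92  84 100]
 [ 97 105  99  94  89  73  93  92  91  95  91  89  92  95  87 101]]
```

The dark slit of the hole is now filled with bright steel, and both cameras fit a depth of about 56 to 58 mm. I'm handing it in.

```bash
python3 -c "
from workcell import r
print(r.sign_off())"
```

```text
the job is handed in; nothing more can be done
None
```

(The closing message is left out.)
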